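# Lay the tea carton down in its marked place

### The job

The tall cardboard carton standing on end on the low stool should lie down in the rectangular outline inlaid next to it, but the small steel ash scoop is lying there. With pushes of the fingertips only, push the scoop out past either long side of the outline so that it stays flat on the stool, all of it off the marked place, and then tip the carton over so that it lies on its broad side, wholly within the outline. Do not lift or pinch anything, and leave the other things on the stool where they are.

Things in the scene. Friction and masses are not known exactly. Their poses are not given: they have to be found in the camera images.
- carton: closed cardboard tea carton, about 0.2 kg, 50 x 90 x 190 mm (its own x, y, z), standing on end on the stool, whose top is 90 mm above the work surface. Origin: centre of its foot. z points up along its height, x through its broad faces (the outline lies on its +x or its -x side, differing from run to run). Tipped towards the outline without slipping it turns about its lower edge on that side, 25 mm from the origin, and falls by itself after about 15 degrees
- carton_a (a point): mid-thickness point of one corner of the carton's broad side (25 mm in from either broad face), at the foot, +y side
- carton_b (a point): mid-thickness point of one corner of the carton's broad side (25 mm in from either broad face), at the foot, -y side
- carton_c (a point): mid-thickness point of one corner of the carton's broad side (25 mm in from either broad face), at the top, +y side
- carton_d (a point): mid-thickness point of one corner of the carton's broad side (25 mm in from either broad face), at the top, -y side
- carton_foot1 (a point): middle of the foot edge of the carton's +x broad face
- carton_foot2 (a point): middle of the foot edge of the carton's -x broad face
- outline: the marked place: a rectangle of dark wood strips 6 mm wide inlaid in the stool top, nothing to bump into; inside 236 mm along its x by 136 mm along its y (248 x 148 mm over the strips). Origin: its centre on the stool top (90 mm up). The carton stands astride one of its short sides, roughly centred and squared to it, with the foot edge towards the outline's centre about 23 mm inside the strip. A round cork trivet lies on the carton's other side
- scoop: small steel ash scoop, 0.14 kg, lying loose inside the outline roughly along its x. Origin: on its underside at half its length. Overall 104 mm along its x: a pan from x = -52 to 0 mm, 56 mm wide (y), open at -x, with 3 mm walls 20 mm high at y = +-28 mm (outside) and 24 mm high at the back, then a straight round handle 12 mm thick from x = 0 to +52 mm, its middle 14 mm above the stool. Its centre of mass is about x = -16 mm. It slides when pushed at a side wall
- scoop_a (a point): scoop pan's front corner, +y side, underside
- scoop_b (a point): scoop pan's front corner, -y side, underside
- scoop_c (a point): scoop pan's back corner, +y side, underside
- scoop_d (a point): scoop pan's back corner, -y side, underside
- scoop_e (a point): tip of the scoop's handle, on its centre line
- stool: low wide wooden stool, fixed; 500 mm along its x, 900 mm along its y, top 90 mm above its origin, which lies on the work surface under the centre
- trivet: round cork trivet, fixed, 110 mm across and 10 mm thick, origin at the centre of its underside; on the side of the carton away from the outline
- lighter: green plastic lighter lying on the trivet, about 76 x 24 x 12 mm, origin under its middle; leave alone
- tin: round tin standing on the stool beyond the carton, 56 mm across, 85 mm high, origin at the centre of its foot; leave alone
- mug: white enamel mug standing near the stool's left end, 80 mm across, 80 mm high, origin at the centre of its foot; leave alone
- kettle: aluminium kettle standing near the stool's right end, body 148 mm across, 170 mm high with its bail handle, spout reaching 125 mm from its centre, origin at the centre of its foot; leave alone
- fan: red plastic hand fan lying flat near the stool's far left corner: round blade 150 mm across, centred 125 mm from the origin along +x, straight grip 110 x 20 mm, under 13 mm thick, origin under the middle of the grip; leave alone
Mind the look-alikes: they are no part of the job. Several things have the shape of the carton; the one meant has the colours described above.

How it is judged:
On the way, in this order (a step that is already met when the one before it is completed fails the run):
1. the scoop lies flat on the stool, wholly past one long side of the outline, and the carton still stands ((y of each of scoop_a, scoop_b, scoop_c, scoop_d, scoop_e in the frame of outline above 0.066 m or y of each of scoop_a, scoop_b, scoop_c, scoop_d, scoop_e in the frame of outline below -0.066 m) and height (world z) of scoop between 0.085 and 0.097 m and angle between each of scoop, carton's own z axis and vertical below 0.1 rad), for 0.2 s.
2. the carton lies on its broad side, wholly within the outline (angle between carton's own z axis and vertical between 1.5 and 1.64 rad and height (world z) of each of carton_a, carton_b, carton_c, carton_d below 0.12 m and x of carton_a in the frame of outline between -0.124 and 0.124 m and y of carton_a in the frame of outline between -0.074 and 0.074 m and x of carton_b in the frame of outline between -0.124 and 0.124 m and y of carton_b in the frame of outline between -0.074 and 0.074 m and x of carton_c in the frame of outline between -0.124 and 0.124 m and y of carton_c in the frame of outline between -0.074 and 0.074 m and x of carton_d in the frame of outline between -0.124 and 0.124 m and y of carton_d in the frame of outline between -0.074 and 0.074 m), for 0.2 s.
At the end, for the whole second after the job is handed in: The carton lies on a broad side (within 4 degrees) with all its corners within the outer edge of the outline's strips, the whole scoop lies flat on the stool past one long side of the outline's inside, and both are at rest (all of step 2 and (y of each of scoop_a, scoop_b, scoop_c, scoop_d, scoop_e in the frame of outline above 0.066 m or y of each of scoop_a, scoop_b, scoop_c, scoop_d, scoop_e in the frame of outline below -0.066 m) and height (world z) of scoop between 0.085 and 0.097 m and angle between scoop's own z axis and vertical below 0.1 rad and linear speed of each of carton, scoop below 0.02 m/s); the robot touches nothing.
It fails at once if the carton is lifted: both its foot edges more than 15 mm off the stool (height (world z) of each of carton_foot1, carton_foot2 above 0.105 m).
It fails at once if the scoop is lifted more than 15 mm, or falls off the stool (height (world z) of scoop above 0.105 m or height (world z) of scoop below 0.07 m).
It fails at once if the carton or the scoop is pinched or pressed with more than 18 N (contact force between the fingers and carton above 18 N or contact force between the fingers and scoop above 18 N).
It fails at once if the lighter, tin, mug, kettle or fan is moved more than 12 mm or tipped (distance of any of lighter, tin, mug, kettle, fan from where it was at the start of the episode above 0.012 m or angle between any of lighter, tin, mug, kettle, fan's own z axis and vertical above 0.3 rad).
It also fails if it takes over 64 s, if anything falls off the work surface, if the arm or the gripper's body presses on something with over 40 N, if the wrist force passes 120 N, or if a joint passes its speed limit or range.

### The arm

A 6-joint arm with a two-finger parallel gripper is mounted at the origin on the work surface. World frame = base frame: x ahead of the robot, y to its left, z up, the work surface at z = 0. Lengths are in m, angles in rad, forces in N, time in s.
With the tool pointing down it reaches from about 0.3 to 0.775 m from the base axis. Payload 14.6 kg.
Tool frame: the origin (TCP) lies midway between the tips of the shut fingers; the grasp point (between the pads) lies 19 mm behind it (ctrl.tcp_to_grasp is the distance from the TCP to the grasp point, in m); x points along the fingers, y is the direction in which the jaws open and shut, and the axes are right-handed (so a half turn about x gives the same grasp; the last joint's range is limited). The gripper opens to 94 mm and grips with 3 to 60 N. Pads are 16 mm wide; open, the fingers measure 119 mm over their backs; the gripper's body (75 mm by 177 mm) begins 78 mm behind the grasp point.
Start: joints at [1.052, 0.3, 1.521, -0, 1.321, -0.067], TCP at [0.24, 0.495, 0.205] pointing down, gripper open.
Joint ranges: [-3.03, 3.03], [-0.79, 2.21], [0.23, 2.52], [-1.04, 4.18], [0, 3.07], [-2.55, 2.55]. Speed limits (rad/s): [2.22, 2.22, 2.57, 3.14, 3.14, 3.14].

### API

Orientations are given as [roll, pitch, yaw] about the fixed x, y, z axes, in that order (R = Rz(yaw) Ry(pitch) Rx(roll)).
In Python, from station import ctrl gives the robot as it stands.
- The arm moves only by the tool jog_arm, never from a script. Its argument "rows" is one flat list of numbers, 7 for each row, row after row: the shift along the world's x, y, z in m, then the turn, a rotation vector about the world's x, y, z in degrees, then the closure, from 0 (fully open) to 1 (shut). A call has 1 to 8 rows; each row shifts and turns the commanded pose from where the row before left it; what a row does not reach is not made up. A row lasts 1/12 s, in which the tool goes at most 41.7 mm and 7.16 degrees, less where a joint would pass 70% of its speed; a pose out of reach is approached as far as the arm can. A call with a gripper value outside its range is refused whole. The fingers move at their own pace and stop on an object; "squeeze" is the grip in N (left out, the last holds). Time passes only in rows, so rows that do not move let the fingers close. It gives the time, the measured TCP pose, the force and the opening at its end, in the units of the state.
- ctrl.get_obs(): the state, without advancing time (a new reading comes with each control period).
- ctrl.camera(name): name is "scene" or "side" or "wrist"; returns (picture, depth): 384x512x3 uint8, red, green, blue; 384x512 float32, m along the optical axis (not along the pixel's ray), 0 where there is no reading.
- ctrl.camera_model(name): a dict with "K" (3x3 intrinsics, pixels), "extrinsics" (4x4, takes a point from camera to world coordinates). Camera axes: x right, y down, z forward; pixel columns grow to the right and rows downward; lengths in m; the calibration is good to about 2 mm. A picture is of the moment at which its call begins: read the wrist's pose just before it. camera_model takes no time and is no camera call; for the wrist camera it gives the pose at the moment of the call.
- ctrl.hand_in(): hands the job in, once; it reports no verdict.
The state is a dict: "time_s": time; "qpos": joint angles; "joint_vel": joint speeds; "tau": joint torques, N m; "ee_pos": TCP position; "eef_rot": TCP orientation; "force": force on the tool from outside, world axes, zero at the start; "moment": the same for the moment, N m; "grip_width": finger opening in m.
Only numpy, scipy, OpenCV 4.12 (cv2) and the standard library are available. Lean on these libraries where they do the work, as an engineer would, in place of code of your own. Each camera call takes 0.05 s, during which the arm holds its last target.

## Working session

There is one attempt and no reset: what is moved stays moved. The work goes in short steps, Python scripts to look and compute and a tool call to move; the robot and the scene stay as the last step left them, time stands still between calls to the robot, and variables do not carry over. Pictures are saved under pics/ and viewed, and the job is handed in when it is done.

Besides the shell and the picture viewer there is one more tool, called by a JSON object that holds its "name" and its "arguments". jog_arm: Moves the arm, as the interface text tells. Its arguments: {"type":"object","properties":{"rows":{"type":"array"},"squeeze":{"type":"number"}},"required":["rows"]}

```bash
ls; mkdir -p pics
cat > h.py <<'E'
import numpy as np, cv2
from station import ctrl
def cast(name_or_model,u,v,z):
    m=name_or_model; K=np.array(m["K"]);T=np.array(m["extrinsics"])
    d=T[:3,:3]@np.linalg.solve(K,[u,v,1.0]); o=T[:3,3]
    return o+d*(z-o[2])/d[2]
def proj(m,p):
    K=np.array(m["K"]);T=np.array(m["extrinsics"])
    c=T[:3,:3].T@(np.array(p)-T[:3,3]); q=K@c; return q[:2]/q[2]
E
python3 - <<'E'
from h import *
for n in("scene","side"):
    p,d=ctrl.camera(n); cv2.imwrite(f"pics/{n}0.png",p[:,:,::-1]); np.save(n+"0.npy",d); np.save(n+"0p.npy",p)
    m=ctrl.camera_model(n); print(np.round(m["K"],1).tolist(),np.round(m["extrinsics"],3).tolist())
print(ctrl.get_obs())
E
```

```text
pics
[[384.6, 0.0, 261.5], [0.0, 384.6, 184.4], [0.0, 0.0, 1.0]] [[0.737, 0.578, -0.35, 0.834], [0.676, -0.631, 0.381, -0.374], [-0.001, -0.518, -0.856, 1.048], [0.0, 0.0, 0.0, 1.0]]
[[419.6, 0.0, 244.6], [0.0, 419.6, 189.7], [0.0, 0.0, 1.0]] [[-0.974, 0.178, -0.143, 0.639], [0.228, 0.711, -0.665, 0.902], [-0.017, -0.68, -0.733, 1.145], [0.0, 0.0, 0.0, 1.0]]
{'time_s': 0.1, 'qpos': array([ 1.05236638e+00,  3.00394672e-01,  1.52149238e+00, -4.77957786e-05,
        1.32070227e+00, -6.65903078e-02]), 'joint_vel': array([ 0.00206707, -0.00265847, -0.002388  ,  0.00054476,  0.00070189,
        0.00042647]), 'tau': array([ 3.55137690e-04, -5.32654738e+01, -3.53284836e+01,  7.08750682e-02,
        2.35010160e-02, -8.40348821e-05]), 'ee_pos': array([0.24003858, 0.49460373, 0.20496578]), 'eef_rot': array([-1.59096831,  1.56979858, -2.04279609]), 'force': array([-0.80040835, -0.06569695,  1.0699288 ]), 'moment': array([-0.0196466 , -0.02529629, -0.00917124]), 'grip_width': 0.09390936686284786}
```

View pics/scene0.png

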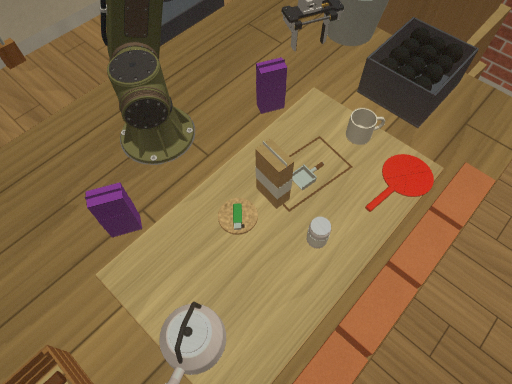

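View pics/side0.png

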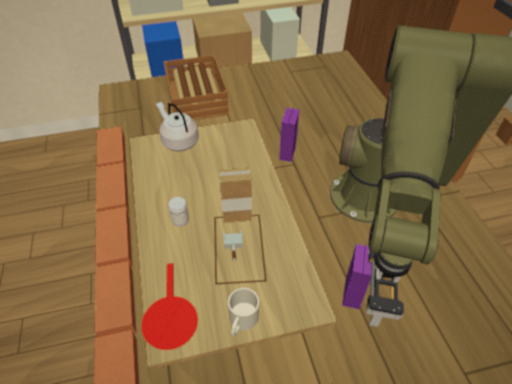

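The brown carton (scene 272,175; side 236,195) stands at the outline's right-hand (−y) end. The scoop is inside the outline (scene 303,178; side 233,243) with its handle away from the carton. The tin, trivet, mug and fan are around them. Next I'll zoom in for measurements.

Run:
```python
from h import *
a=np.load("scene0p.npy")[120:220,230:370];b=np.load("side0p.npy")[160:295,195:285]
cv2.imwrite("pics/z1.png",cv2.resize(a[:,:,::-1],None,fx=5.5,fy=5.5,interpolation=cv2.INTER_CUBIC))
cv2.imwrite("pics/z2.png",cv2.resize(b[:,:,::-1],None,fx=4.4,fy=4.4,interpolation=cv2.INTER_CUBIC))
```

```text
(no output)
```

View pics/z1.png

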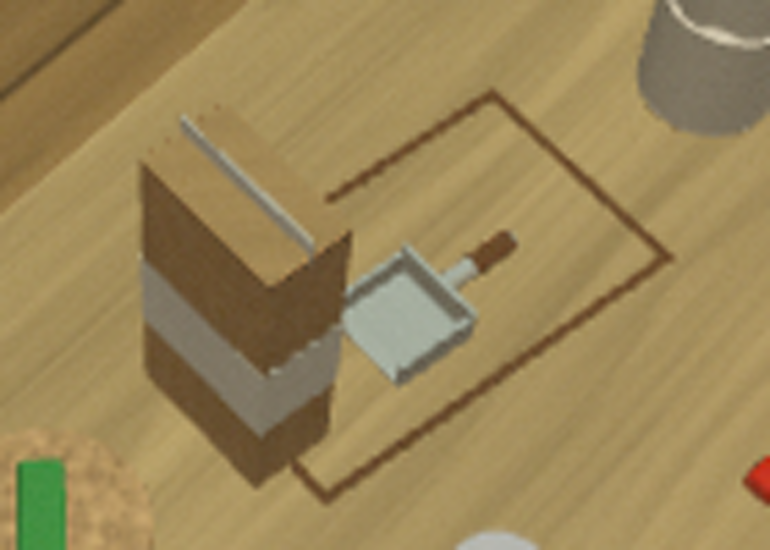

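View pics/z2.png

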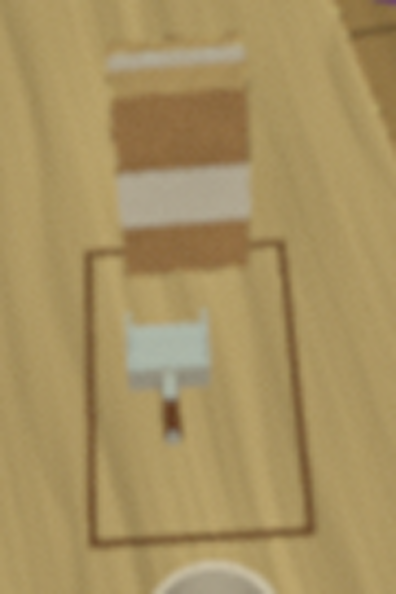

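Run:
```python
from h import *
A=ctrl.camera_model("scene");B=ctrl.camera_model("side")
def a(x,y,z):return cast(A,230+x/5.5-.5,120+y/5.5-.5,z)
def b(x,y,z):return cast(B,195+x/4.4-.5,160+y/4.4-.5,z)
def pr(n,p):print(n,np.round(p*1000,1)[:2])
for p in((492,95),(668,258),(327,497)):pr("outl A",a(*p,.09))
for p in((89,252),(282,244),(311,531),(94,543)):pr("outl B",b(*p,.09))
for p in((140,163),(272,287),(352,233),(222,103)):pr("carton top A",a(*p,.28))
for p in((258,488),(328,435),(146,372)):pr("carton foot A",a(*p,.09))
for p in((112,98),(247,90),(245,38),(105,47)):pr("carton top B",b(*p,.28))
for p in((127,273),(246,268)):pr("carton foot B",b(*p,.09))
for p in((400,383),(474,325)):pr("scoop A bottom front, back(-) ",a(*p,.09))
pr("scoop top rear +",a(405,247,.114));pr("scoop top rear far",a(474,313,.114));pr("tip",a(512,240,.104))
for p in((129,389),(210,383)):pr("scoop back B",b(*p,.09))
pr("front top",b(125,313,.11));pr("front top",b(206,309,.11));pr("tip B",b(173,437,.104))
```

```text
outl A [456.4 304.2]
outl A [596.5 280.4]
outl A [554.5  43.5]
outl B [553.6  37.5]
outl B [413.8  64.4]
outl B [455.7 302.1]
outl B [594.4 277.2]
carton top A [438.6  32.4]
carton top A [526.1  22.5]
carton top A [533.4  67.6]
carton top A [443.1  82.6]
carton foot A [525.2  23.6]
carton foot A [531.5  71.3]
carton foot A [436.2  35.4]
carton top B [531.   69.5]
carton top B [443.9  83.9]
carton top B [433.6  36.3]
carton top B [526.5  21.7]
carton foot B [530.2  63.6]
carton foot B [444.9  80. ]
scoop A bottom front, back(-)  [539.1 120.7]
scoop A bottom front, back(-)  [545.4 175.2]
scoop top rear + [495.  175.1]
scoop top rear far [548.  167.3]
tip [531.1 223.6]
scoop back B [548.8 164.3]
scoop back B [493.3 172.9]
front top [540.6 114.3]
front top [484.6 124.6]
tip B [529.  219.2]
```

Run:
```python
from h import *
from scipy.spatial.transform import Rotation as R
A=ctrl.camera_model("scene");B=ctrl.camera_model("side")
ex=np.array([.172,.985]);ey=np.array([-.985,.172]);c=np.array([.505,.1716])
def pr(n,p):
    q=p[:2]-c;print(n,np.round(p*1000,0)[:2],"outl",np.round([q@ex*1000,q@ey*1000]))
pr("tin foot",cast(A,319,240,.09));pr("tin topc",cast(A,320,224,.175));pr("tin top B",cast(B,177,203,.175))
pr("mug topB",cast(B,243,300,.17));pr("mug A",cast(A,361,117,.17))
pr("trivet",cast(A,238,216,.1));
for p in((318,90),(441,167),(100,274)):pr("stool",cast(A,*p,.09))
for p in((257,64),(287,60)):pr("purple1 top",cast(A,*p,.19))
for p in((348,303),(363,306),(355,247)):pr("purple B",cast(B,*p,.0))
pr("fan grip end",cast(A,370,208,.1)); pr("fan",cast(A,408,175,.1))
o=ctrl.get_obs();print(R.from_euler("xyz",o["eef_rot"]).as_matrix().round(3))
```

```text
tin foot [673.  29.] outl [-112. -190.]
tin topc [662.  29.] outl [-114. -179.]
tin top B [663.  25.] outl [-117. -181.]
mug topB [539. 390.] outl [221.   4.]
mug A [534. 391.] outl [221.   9.]
trivet [467. -70.] outl [-244.   -4.]
stool [329. 461.] outl [255. 223.]
stool [796. 461.] outl [ 335. -237.]
stool [ 318. -422.] outl [-617.   82.]
purple1 top [166. 332.] outl [100. 362.]
purple1 top [225. 412.] outl [188. 317.]
purple B [222. 383.] outl [160. 315.]
purple B [183. 403.] outl [172. 357.]
purple B [121. 201.] outl [-37. 383.]
fan grip end [720. 196.] outl [  61. -207.]
fan [740. 362.] outl [ 227. -198.]
[[-0.     0.437  0.9  ]
 [-0.001  0.9   -0.437]
 [-1.    -0.001 -0.   ]]
```

{"name": "jog_arm", "arguments": {"rows": [0,0,0.025,0,0,0,1,0,0,0.025,0,0,0,1,0,0,0.025,0,0,0,1,0,0,0.025,0,0,0,1,0.014,-0.02,0,0,0,-5,1,0.014,-0.02,0,0,0,-5,1,0.014,-0.02,0,0,0,-5,1,0.014,-0.02,0,0,0,-5,1], "squeeze": 5}}

```text
time_s: 0.77
ee_pos: [0.2964, 0.4138, 0.3052]
eef_rot: [-1.485, 1.57, -2.289]
force: [0.5, -0.5, 0.2]
grip_width: 0.0443
```

{"name": "jog_arm", "arguments": {"rows": [0.0135,-0.021,0,0,0,-4.5,1,0.0135,-0.021,0,0,0,-4.5,1,0.0135,-0.021,0,0,0,-4.5,1,0.0135,-0.021,0,0,0,-4.5,1,0.0135,-0.021,0,0,0,-4.5,1,0.0135,-0.021,0,0,0,-4.5,1,0.0135,-0.021,0,0,0,-4.5,1,0.0135,-0.021,0,0,0,-4.5,1]}}

```text
time_s: 1.43
ee_pos: [0.4045, 0.2457, 0.3052]
eef_rot: [-1.283, 1.57, -2.716]
force: [0.4, 0.5, 0.3]
grip_width: 0.0008
```

{"name": "jog_arm", "arguments": {"rows": [0.0135,-0.021,0,0,0,-4.5,1,0.0135,-0.021,0,0,0,-4.5,1,0.0135,-0.021,0,0,0,-4.5,1,0.0135,-0.021,0,0,0,-4.5,1,0,0,0,0,0,0,1,0,0,0,0,0,0,1]}}

```text
time_s: 1.93
ee_pos: [0.4583, 0.1621, 0.305]
eef_rot: [-1.221, 1.57, -2.966]
force: [0.2, 0.6, -0.2]
grip_width: 0.0006
```

Run:
```python
from h import *
from scipy.spatial.transform import Rotation as R
o=ctrl.get_obs();print(o["time_s"],o["ee_pos"],R.from_euler("xyz",o["eef_rot"]).as_matrix().round(3),o["force"],o["grip_width"],o["qpos"])
p,d=ctrl.camera("wrist"); cv2.imwrite("pics/w1.png",p[:,:,::-1]);print(np.round(ctrl.camera_model("wrist")["extrinsics"],3))
```

```text
1.9333 [0.4583438  0.16208919 0.30503228] [[-0.001  0.985 -0.173]
 [-0.    -0.173 -0.985]
 [-1.    -0.001  0.   ]] [ 0.16585653  0.63838467 -0.23518746] 0.0005921936020380077 [2.64515944e-01 9.63110588e-02 1.53472535e+00 7.86074572e-05
 1.51143869e+00 4.38428850e-01]
[[ 0.985 -0.167 -0.04   0.47 ]
 [-0.172 -0.958 -0.228  0.229]
 [-0.     0.231 -0.973  0.484]
 [ 0.     0.     0.     1.   ]]
```

View pics/w1.png

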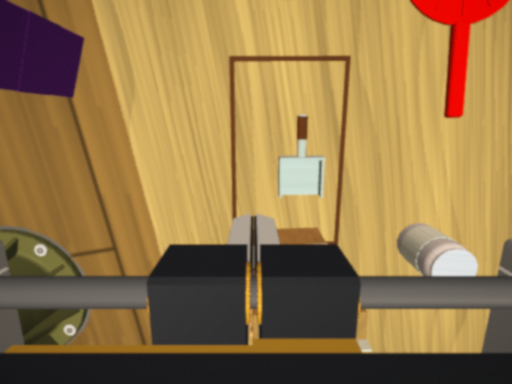

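The wrist picture shows the outline (232,58)–(349,58), the scoop pan (280–325,157–195) with its handle tip at (302,116), and the shut fingertips at (253,220), left of the scoop. I'll cross-check the scoop's position.

Run:
```python
from h import *
M=ctrl.camera_model("wrist")
ex=np.array([.172,.985]);ey=np.array([-.985,.172]);c=np.array([.505,.1716])
def pr(n,u,v,z):
    p=cast(M,u,v,z);q=p[:2]-c;print(n,np.round(p*1000,0)[:2],"outl",np.round([q@ex*1000,q@ey*1000]))
pr("o",231,59,.09);pr("o",349,59,.09);pr("o",235,240,.09);pr("o",338,240,.09)
pr("back l",280,156,.114);pr("back r",325,156,.114);pr("front l",279,194,.11);pr("front r",323,195,.11);pr("tip",302,116,.104)
print(proj(M,[.4583,.1621,.305]))
```

```text
o [455. 304.] outl [122.  72.]
o [598. 279.] outl [122. -73.]
o [416.  71.] outl [-115.   70.]
o [559.  46.] outl [-115.  -75.]
back l [495. 180.] outl [ 6. 11.]
back r [550. 170.] outl [  6. -44.]
front l [487. 131.] outl [-43.  11.]
front r [542. 120.] outl [-44. -45.]
tip [530. 222.] outl [ 54. -16.]
[253.16000739 229.16095194]
```

{"name": "jog_arm", "arguments": {"rows": [0,0.003,-0.025,0,0,0,1,0,0,-0.025,0,0,0,1,0,0,-0.025,0,0,0,1,0,0,-0.025,0,0,0,1,0,0,-0.025,0,0,0,1,0,0,-0.025,0,0,0,1,0,0,-0.025,0,0,0,1,0,0,-0.02,0,0,0,1]}}

```text
time_s: 2.65
ee_pos: [0.457, 0.1667, 0.1087]
eef_rot: [-1.266, 1.57, -3.007]
force: [1.1, 1.0, -0.1]
grip_width: 0.0008
```

{"name": "jog_arm", "arguments": {"rows": [0,0,-0.008,0,0,0,1,0,0,-0.004,0,0,0,1,0.005,-0.001,0,0,0,0,1,0.005,-0.001,0,0,0,0,1,0.005,-0.001,0,0,0,0,1,0.005,-0.001,0,0,0,0,1,0.005,-0.001,0,0,0,0,1,0.005,-0.001,0,0,0,0,1]}}

```text
time_s: 3.32
ee_pos: [0.4888, 0.1597, 0.0988]
eef_rot: [2.25, 1.57, 0.506]
force: [-0.7, 0.8, 1.1]
grip_width: 0.0009
```

Run:
```python
from h import *
o=ctrl.get_obs();print(o["time_s"],o["ee_pos"],o["force"])
p,d=ctrl.camera("wrist"); cv2.imwrite("pics/w2.png",p[:,:,::-1])
```

```text
3.3167 [0.48875762 0.15971633 0.09883479] [-0.71422925  0.77727473  1.06260745]
```

View pics/w2.png

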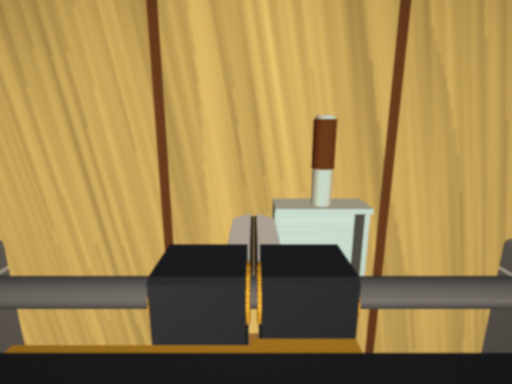

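The fingers (253,230) are beside the pan's near wall (273,210) and the scoop is still square. I'll keep pushing.

{"name": "jog_arm", "arguments": {"rows": [0.005,-0.001,0,0,0,0,1,0.005,-0.001,0,0,0,0,1,0.005,-0.001,0,0,0,0,1,0.005,-0.001,0,0,0,0,1,0.005,-0.001,0,0,0,0,1,0.005,-0.001,0,0,0,0,1,0.005,-0.001,0,0,0,0,1,0.005,0,0,0,0,0,1]}}

```text
time_s: 4.03
ee_pos: [0.5286, 0.1526, 0.0984]
eef_rot: [-0.437, 1.571, -2.181]
force: [-1.4, -0.4, 0.4]
grip_width: 0.0009
```

Run:
```python
from h import *
o=ctrl.get_obs();print(o["time_s"],o["ee_pos"],o["force"])
p,d=ctrl.camera("wrist"); cv2.imwrite("pics/w3.png",p[:,:,::-1])
```

```text
4.0333 [0.52861791 0.15261025 0.09841975] [-1.44721545 -0.40229051  0.42540903]
```

View pics/w3.png

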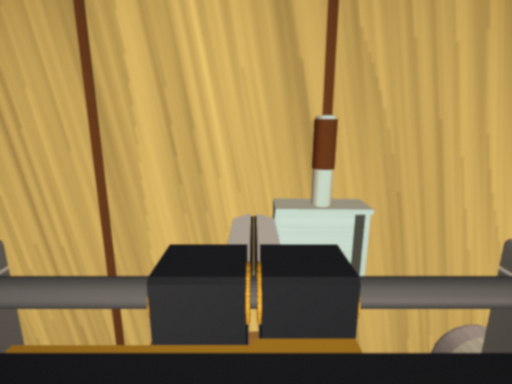

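The scoop follows without turning: its handle tip stays at (325,117).

Run:
```python
from h import *
M=ctrl.camera_model("wrist")
ex=np.array([.172,.985]);ey=np.array([-.985,.172]);c=np.array([.505,.1716])
def pr(n,p):
    q=p[:2]-c;print(n,np.round(p*1000,0)[:2],"outl",np.round([q@ex*1000,q@ey*1000]))
pr("tip",cast(M,325,117,.104));pr("bl",cast(M,273,203,.114));pr("br",cast(M,372,208,.114));pr("tcp",ctrl.get_obs()["ee_pos"])
```

```text
tip [581. 213.] outl [ 54. -68.]
bl [544. 171.] outl [  6. -39.]
br [599. 159.] outl [  4. -95.]
tcp [529. 153.] outl [-15. -27.]
```

{"name": "jog_arm", "arguments": {"rows": [0.005,-0.001,0,0,0,0,1,0.005,-0.001,0,0,0,0,1,0.005,-0.001,0,0,0,0,1,0.005,-0.001,0,0,0,0,1,0.005,-0.001,0,0,0,0,1,0.005,-0.001,0,0,0,0,1,0.005,-0.001,0,0,0,0,1,0.005,0,0,0,0,0,1]}}

```text
time_s: 4.75
ee_pos: [0.5686, 0.1456, 0.0984]
eef_rot: [-1.024, 1.571, -2.767]
force: [-1.3, 0.1, 0.4]
grip_width: 0.0006
```

{"name": "jog_arm", "arguments": {"rows": [0.003,0,0,0,0,0,1,0,0,0,0,0,0,1,-0.005,0.001,0,0,0,0,1,-0.01,0.002,0,0,0,0,1,-0.015,0.002,0,0,0,0,1,0,0,0.02,0,0,0,1,0,0,0.025,0,0,0,1,0,0,0.025,0,0,0,1]}}

```text
time_s: 5.42
ee_pos: [0.5402, 0.151, 0.1692]
eef_rot: [-1.207, 1.57, -2.95]
force: [0.2, 0.6, 0.8]
grip_width: 0.0006
```

{"name": "jog_arm", "arguments": {"rows": [0,0,0.03,0,0,0,1,0,0,0.03,0,0,0,1,0,0,0.03,0,0,0,1,0,0,0.03,0,0,0,1,0,0,0.03,0,0,0,1,0,0,0.03,0,0,0,1,0,0,0,0,0,0,1]}}

```text
time_s: 6.0
ee_pos: [0.5415, 0.1512, 0.3546]
eef_rot: [1.952, 1.562, 0.209]
force: [0.2, 0.2, 0.4]
grip_width: 0.0006
```

Run:
```python
from h import *
o=ctrl.get_obs();print(o["time_s"],o["ee_pos"],o["force"])
p,d=ctrl.camera("wrist"); cv2.imwrite("pics/w4.png",p[:,:,::-1]);np.save("w4.npy",d)
p,d=ctrl.camera("side"); cv2.imwrite("pics/s4.png",p[:,:,::-1])
print(np.round(ctrl.camera_model("wrist")["extrinsics"],4).tolist())
```

```text
6.0 [0.54148254 0.15115787 0.35464295] [0.16489747 0.21646005 0.39990645]
[[0.9851, -0.1676, -0.0376, 0.5525], [-0.1718, -0.9585, -0.2275, 0.2169], [0.0021, 0.2306, -0.973, 0.5284], [0.0, 0.0, 0.0, 1.0]]
```

View pics/w4.png

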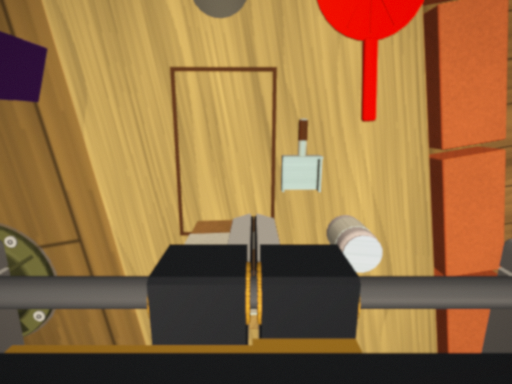

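View pics/s4.png

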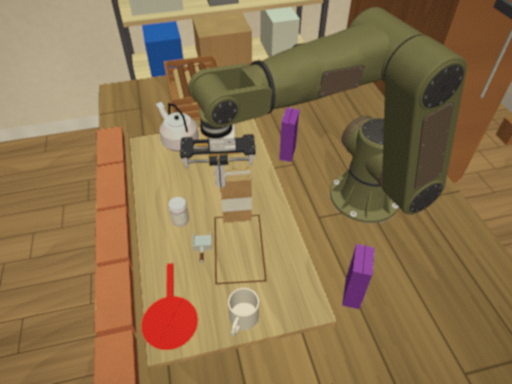

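The scoop now lies flat outside the outline, with the pan at (281–322,156–190) and the strip at x≈274. The carton still stands. Checking the numbers.

Run:
```python
from h import *
M=ctrl.camera_model("wrist")
ex=np.array([.172,.985]);ey=np.array([-.985,.172]);c=np.array([.505,.1716])
def pr(n,p):
    q=p[:2]-c;print(n,np.round(p*1000,0)[:2],"outl",np.round([q@ex*1000,q@ey*1000]))
pr("tip",cast(M,303,121,.104));pr("bl",cast(M,282,155,.114));pr("fl",cast(M,281,190,.11));pr("br",cast(M,323,155,.114));pr("strip",cast(M,275,70,.09))
# target: behind carton
P=np.array([.4846,.052]); n=np.array([.14,.99])
t=P-n*(.025+.04); print("start behind",t)
```

```text
tip [621. 203.] outl [  51. -108.]
bl [584. 163.] outl [  5. -80.]
fl [576. 113.] outl [-45. -80.]
br [640. 153.] outl [   5. -136.]
strip [594. 277.] outl [119. -70.]
start behind [ 0.4755  -0.01235]
```

{"name": "jog_arm", "arguments": {"rows": [-0.0083,-0.0205,0,0,0,0,0.5,-0.0083,-0.0205,0,0,0,0,0.5,-0.0083,-0.0205,0,0,0,0,0.5,-0.0083,-0.0205,0,0,0,0,0.5,-0.0083,-0.0205,0,0,0,0,0.5,-0.0083,-0.0205,0,0,0,0,0.5,-0.0083,-0.0205,0,0,0,0,0.5,-0.0083,-0.0205,0,0,0,0,0.5]}}

```text
time_s: 6.77
ee_pos: [0.4736, -0.0139, 0.3469]
eef_rot: [-1.493, 1.569, 3.047]
force: [0.5, 0.1, -0.7]
grip_width: 0.0467
```

{"name": "jog_arm", "arguments": {"rows": [0,0,0,0,0,0,0.5,0,0,-0.024,0,0,0,0.5,0,0,-0.024,0,0,0,0.5,0,0,-0.024,0,0,0,0.5,0,0,-0.024,0,0,0,0.5,0,0,-0.024,0,0,0,0.5,0,0,0,0,0,0,0.5,0,0,0,0,0,0,0.5]}}

```text
time_s: 7.43
ee_pos: [0.4741, -0.0128, 0.2276]
eef_rot: [-1.516, 1.568, 3.024]
force: [-0.1, 0.5, -0.0]
grip_width: 0.0468
```

Run:
```python
from h import *
o=ctrl.get_obs();print(o["time_s"],o["ee_pos"],o["force"])
p,d=ctrl.camera("wrist"); cv2.imwrite("pics/w5.png",p[:,:,::-1])
p,d=ctrl.camera("scene"); cv2.imwrite("pics/s5.png",p[:,:,::-1])
```

```text
7.4333 [ 0.47410558 -0.01275996  0.22761284] [-0.14546715  0.49854708 -0.02680277]
```

View pics/w5.png

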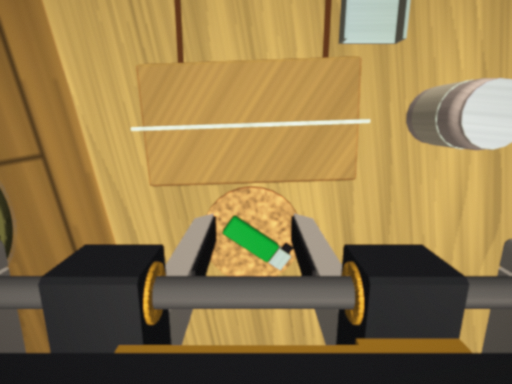

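View pics/s5.png

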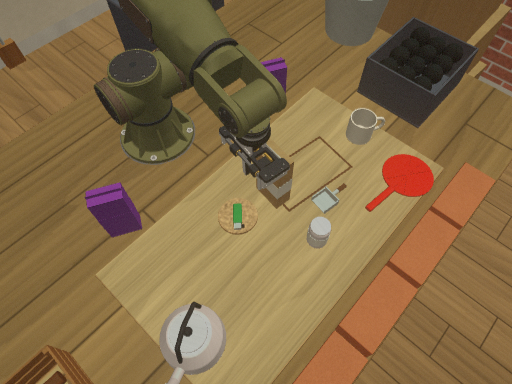

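The fingers (195/310, 220) straddle the carton's centre line (253) behind its top (150–357, 60–185), nearly square to it. Now tipping.

{"name": "jog_arm", "arguments": {"rows": [0.001,0.005,0,0,0,0,0.5,0.001,0.005,0,0,0,0,0.5,0.001,0.005,0,0,0,0,0.5,0.001,0.005,0,0,0,0,0.5,0.001,0.004,0,0,0,0,0.5,0,0.004,0,0,0,0,0.5,0.001,0.004,0,0,0,0,0.5,0,0.004,0,0,0,0,0.5]}}

```text
time_s: 8.2
ee_pos: [0.4808, 0.0232, 0.2285]
eef_rot: [0.181, 1.571, -1.562]
force: [0.2, 0.1, 0.6]
grip_width: 0.047
```

{"name": "jog_arm", "arguments": {"rows": [0.001,0.003,0,0,0,0,0.5,0,0.003,0,0,0,0,0.5,0.001,0.003,0,0,0,0,0.5,0,0.003,0,0,0,0,0.5]}}

```text
time_s: 8.53
ee_pos: [0.4828, 0.0351, 0.2284]
eef_rot: [2.682, 1.571, 0.938]
force: [-0.1, -0.4, 0.1]
grip_width: 0.047
```

Run:
```python
from h import *
o=ctrl.get_obs();print(o["time_s"],o["ee_pos"],o["force"])
p,d=ctrl.camera("wrist"); cv2.imwrite("pics/w6.png",p[:,:,::-1])
```

```text
8.5333 [0.4828246  0.03505511 0.22843172] [-0.07077389 -0.4170202   0.14390255]
```

View pics/w6.png

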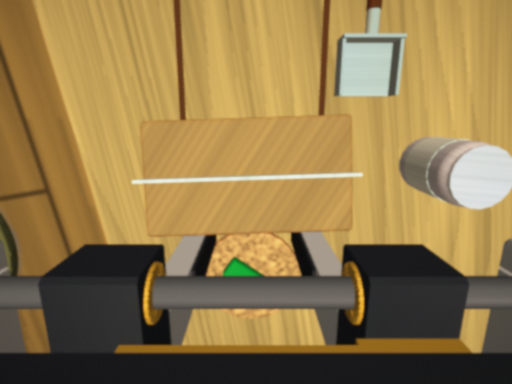

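{"name": "jog_arm", "arguments": {"rows": [0.001,0.003,0,0,0,0,0.5,0,0.003,0,0,0,0,0.5,0.001,0.003,0,0,0,0,0.5,0,0.003,0,0,0,0,0.5,0.001,0.003,0,0,0,0,0.5,0,0.003,0,0,0,0,0.5,0.001,0.003,0,0,0,0,0.5,0,0.003,0,0,0,0,0.5]}}

```text
time_s: 9.25
ee_pos: [0.4868, 0.0591, 0.2284]
eef_rot: [-0.633, 1.571, -2.377]
force: [-0.3, -0.1, -0.3]
grip_width: 0.047
```

Run:
```python
from h import *
o=ctrl.get_obs();print(o["time_s"],o["ee_pos"],o["force"])
p,d=ctrl.camera("wrist"); cv2.imwrite("pics/w7.png",p[:,:,::-1])
```

```text
9.25 [0.48681544 0.05910873 0.22843074] [-0.34967377 -0.10456243 -0.33984423]
```

View pics/w7.png

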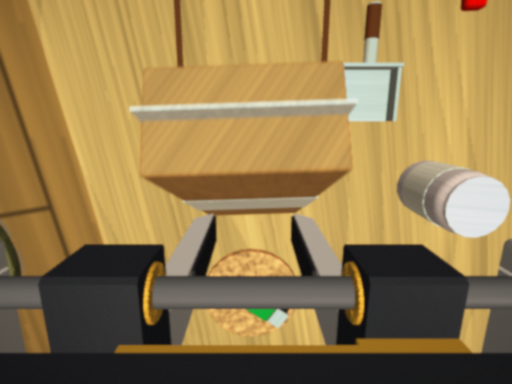

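The carton's top has left the fingers and the white band on its back face is visible at (250,205), so it is falling. I'll wait, then retreat upward.

{"name": "jog_arm", "arguments": {"rows": [0,0,0,0,0,0,0.5,0,0,0,0,0,0,0.5,0,0,0,0,0,0,0.5,0,0,0,0,0,0,0.5,0,0,0,0,0,0,0.5,0,0,0,0,0,0,0.5,0,-0.01,0.02,0,0,0,0.5,0,-0.01,0.02,0,0,0,0.5]}}

```text
time_s: 9.97
ee_pos: [0.4863, 0.0387, 0.2683]
eef_rot: [-1.39, 1.569, -3.132]
force: [1.2, 0.1, 0.2]
grip_width: 0.0469
```

{"name": "jog_arm", "arguments": {"rows": [0,-0.015,0.025,0,0,0,0.5,0,-0.015,0.025,0,0,0,0.5,0,-0.015,0.025,0,0,0,0.5,0,-0.015,0.025,0,0,0,0.5,0,0,0,0,0,0,0.5,0,0,0,0,0,0,0.5]}}

```text
time_s: 10.47
ee_pos: [0.4869, -0.0217, 0.3691]
eef_rot: [1.639, 1.569, -0.106]
force: [-0.5, 1.0, -0.5]
grip_width: 0.047
```

Run:
```python
from h import *
o=ctrl.get_obs();print(o["time_s"],o["ee_pos"],o["force"])
p,d=ctrl.camera("wrist"); cv2.imwrite("pics/w8.png",p[:,:,::-1])
p,d=ctrl.camera("side"); np.save("side8d.npy",d); cv2.imwrite("pics/s8.png",cv2.resize(p[140:320,130:300,::-1],None,fx=3.3,fy=3.3,interpolation=cv2.INTER_CUBIC))
p,d=ctrl.camera("scene"); cv2.imwrite("pics/c8.png",cv2.resize(p[100:270,220:400,::-1],None,fx=3.5,fy=3.5,interpolation=cv2.INTER_CUBIC))
```

```text
10.4667 [ 0.48692792 -0.02172094  0.36914123] [-0.52999542  1.03868645 -0.51115075]
```

View pics/w8.png

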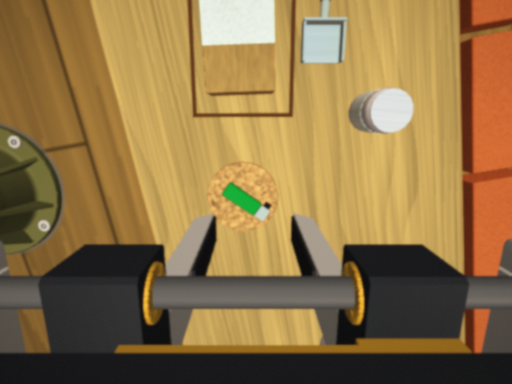

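View pics/s8.png

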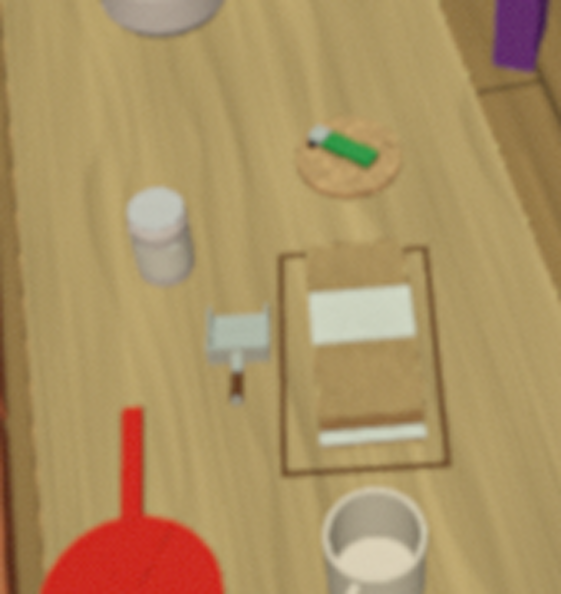

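View pics/c8.png

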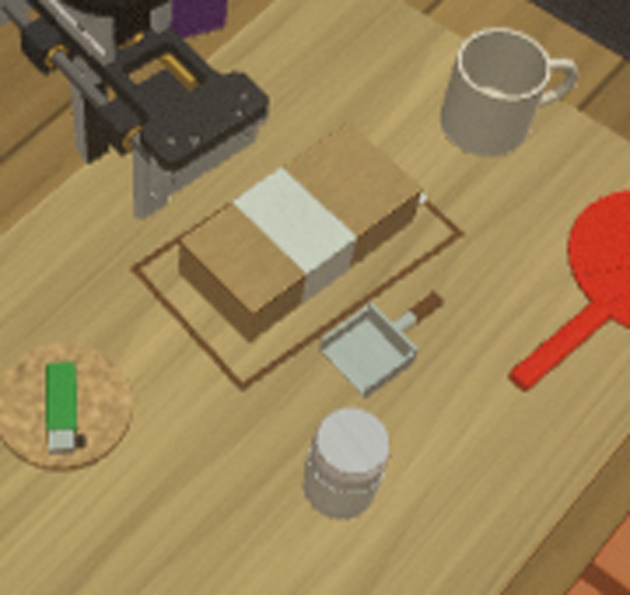

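The carton lies flat inside the outline, and the scoop lies beside it, outside. Final numeric check from the two fixed views:

Run:
```python
from h import *
A=ctrl.camera_model("scene");B=ctrl.camera_model("side")
ex=np.array([.172,.985]);ey=np.array([-.985,.172]);c=np.array([.505,.1716])
def pr(n,p):
    q=p[:2]-c;print(n,"outl",np.round([q@ex*1000,q@ey*1000]))
for p in((180,243),(250,312),(422,193),(345,125)):pr("carton A",cast(A,220+p[0]/3.5-.5,100+p[1]/3.5-.5,.14))
for p in((305,245),(405,243),(425,410),(320,420)):pr("carton B",cast(B,130+p[0]/3.3-.5,140+p[1]/3.3-.5,.14))
for p in((207,360),(270,358)):pr("scoop back B",cast(B,130+p[0]/3.3-.5,140+p[1]/3.3-.5,.09))
pr("scoop front B",cast(B,130+269/3.3-.5,140+305/3.3-.5,.11))
pr("tip",cast(B,130+236/3.3-.5,140+400/3.3-.5,.104))
# lying carton height from depth
d=np.load("side8d.npy");u,v=240,235;K=np.array(B["K"]);T=np.array(B["extrinsics"])
for u,v in((238,222),(242,255),(240,240)):print((T[:3,:3]@(np.linalg.solve(K,[u,v,1.])*d[v,u])+T[:3,3]).round(3))
```

```text
carton A outl [-94.  42.]
carton A outl [-91. -42.]
carton A outl [ 95. -41.]
carton A outl [93. 51.]
carton B outl [-93. -45.]
carton B outl [-89.  49.]
carton B outl [96. 53.]
carton B outl [100. -37.]
scoop back B outl [  -4. -140.]
scoop back B outl [ -2. -82.]
scoop front B outl [-48. -82.]
tip outl [  51. -112.]
[0.492 0.114 0.138]
[0.507 0.235 0.139]
[0.502 0.185 0.143]
```

All within limits: carton within ±100 / ±53 mm (allowed ±124 / ±74), its top face at 0.14 m (flat), and the scoop at y ≤ −80 mm.

Run:
```python
from station import ctrl
print(ctrl.hand_in())
```

```text
the job is handed in; nothing more can be done
None
```

I pushed the scoop sideways out past the outline's far long side with the shut fingertips. Then I tipped the carton over by pushing high on its back face with the half-open fingertips. The job is handed in, after about 10.6 s of the 64 s on the robot's clock. No verdict came back.

Last checks, taken from the images just before handing in (outline frame):

| Check | Measured | Allowed |
|---|---|---|
| Carton corners, along the outline | −94 to +100 mm | ±124 mm |
| Carton corners, across the outline | −45 to +53 mm | ±74 mm |
| Carton's upper face height | 0.138–0.143 m (0.14 m if flat) | – |
| Scoop's nearest edge past the far side | −80 mm (−82 mm from the side camera) | −66 mm or beyond |

- **Scoop:** it looked flat in the pictures, and the forces on the tool stayed under about 2 N at each reading.
- **Other things:** the lighter, tin, mug and fan looked untouched in the pictures. The kettle was only partly in view in the last ones, but the arm's tool never went near it.
- **Arm:** the gripper stood well above everything and touched nothing.
- **Agreement between views:** the camera views differed by up to about 7 mm in places, which is well within the margins. No check failed.

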